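Clamp a bearing housing with a rack-feed carriage knob

ROBOT

A 7-joint arm with a two-finger parallel gripper is mounted at the origin on the work surface. World frame = base frame: x ahead of the robot, y to its left, z up, the work surface at z = 0. Lengths are in m, angles in rad, forces in N, time in s.
With the tool pointing down it reaches from about 0.425 to 0.875 m from the base axis. Payload 8.4 kg.
Tool frame: the origin (TCP) lies midway between the tips of the shut fingers; the grasp point (between the pads) lies 19 mm behind it; z points along the fingers, y is the line along which they close (so a half turn about z gives the same grasp; the last joint's range is limited). The gripper opens to 87 mm and grips with 3 to 60 N. Pads are 19 mm wide; open, the fingers measure 117 mm over their backs; the gripper's body (75 mm by 190 mm) begins 51 mm behind the grasp point.
Start: joints at [-1.266, 0.333, 0.04, 1.465, -0.013, 1.343, -0.059], TCP at [0.255, 0.598, 0.223] pointing down, gripper open.
Joint ranges: [-2.58, 2.58], [-0.38, 2.09], [-1.3, 1.39], [0.25, 2.4], [-1.5, 4.64], [0.08, 2.09], [-2.65, 2.65]. Speed limits (rad/s): [2.22, 2.22, 2.79, 2.79, 3.14, 3.14, 3.14].

INTERFACE

Orientations are given as a 3x3 rotation matrix whose columns are the frame's x, y, z axes.
In Python, from plant import manip gives the robot as it stands. The module is installed in compiled form; this text tells all that it offers.
- The arm moves only by the tool arm_command, never from a script. Its argument "targets" is a list of rows, each an object with "linear": the shift along the tool's x, y, z in mm, a list of three; "delta_rot": the turn, a rotation vector about the tool's x, y, z in degrees, a list of three; "grip": the finger opening in mm, from 0 to 87. In form: [{"linear": [tx, ty, tz], "delta_rot": [ax, ay, az], "grip": grip}, ...]. A call has 1 to 10 rows; each row is the pose to reach, as a shift and turn from the pose commanded when the call began, along the tool's axes at that moment; what a row does not reach only later rows make up. A row lasts 1/12 s, in which the tool goes at most 41.7 mm and 7.16 degrees, less where a joint would pass 70% of its speed; a pose out of reach is approached as far as the arm can. A call with a gripper value outside its range is refused whole. The fingers move at their own pace and stop on an object; "force" is the grip in N (left out, the last holds). Time passes only in rows, so rows that repeat a pose let the fingers close. It gives the time, the measured TCP pose, the force, the opening and the grip force at its end, in the units of the state.
- manip.observe(): the state, without advancing time (a new reading comes with each control period).
- manip.read_camera(name): name is "scene" or "side" or "wrist"; returns the picture (420x560x3 uint8, red, green, blue); there is no depth.
- manip.camera_info(name): a dict with "fx", "fy", "cx", "cy" (pixels), "rvec" (rotation vector, rad) and "tvec" (3), from world to camera coordinates, as OpenCV has them. Camera axes: x right, y down, z forward; pixel columns grow to the right and rows downward; lengths in m; the calibration is good to about 2 mm. A picture is of the moment at which its call begins: read the wrist's pose just before it. camera_info takes no time and is no camera call; for the wrist camera it gives the pose at the moment of the call.
- manip.hand_in(): hands the job in; it is judged then, once.
Trained networks look in the newest picture that a camera, given by its name, has taken for a name from the list of things; names that differ only in an ending like _2 or _b are one class to them, and where a whole thing is asked for, a point or a joint stands for the part that bears it (a point fixed in the world has none). Each returns a list of dicts, best first, with "p" (0 to 1); they miss things now and then, are a little off and sometimes report something else, mostly with a low value. They report only what shows in the picture. A call takes as long as a camera call. They do not tell look-alikes from the thing itself.
- manip.look_for(camera, query): "centre" ([row, column] in pixels, amid what is visible of it).
- manip.place_of(camera, query): "centre" ([row, column] in pixels: a listed point, or the origin of a listed thing).
The state is a dict: "time": time; "q": joint angles; "qd": joint speeds; "joint_torque": joint torques, N m; "eef_pos": TCP position; "tool_rot": TCP orientation; "force": force on the tool from outside, world axes, zero at the start; "torque": the same for the moment, N m; "grip_width": finger opening in m; "grasp_force": force on a finger pad.
Only numpy, scipy, OpenCV 4.12 (cv2) and the standard library are available. Lean on these libraries where they do the work, as an engineer would, in place of code of your own. Each camera call takes 0.05 s, during which the arm holds its last target. There are 200 camera calls.

TASK

Set the loose bearing housing on the bed of the bench clamp, between the carriage's pad and the end stop, standing on its feet with its bore pointing along the bed. Then feed the carriage up by turning its knob clockwise, moving along with the knob as it travels so that its spindle is not bent sideways, until the pad holds the housing against the end stop with a light clamping force of about 12 N (well under 24 N, at which the housing would be damaged), and let go. Leave the other things on the bench where they are.

Things in the scene. Friction and masses are not known exactly. Their poses are not given: they have to be found in the camera images.
- housing: loose grey pillow-block bearing housing, 0.3 to 0.6 kg: foot 70 (x) x 40 (y) x 10 mm high, on it a body 46 mm wide (x), 40 mm deep (y), upright sides up to 33 mm, round top at 45 mm; the bore with its bearing runs along y. Alike both ways round. Origin: centre of the underside. Starts standing on the bench beyond the clamp
- bed: the clamp's fixed aluminium bed, 106 (x) x 270 (y) mm, its flat top 25 mm above the bench (z = 0.025 in its frame). Two guide rails along y, 8 mm high, leave a channel 78 mm wide (x within 39 mm either side) for the housing's foot. Origin: centre of the underside; +y is the feed direction, from carriage to end stop
- carriage: grey carriage block in the channel, 70 (x) x 50 (y) x 39 mm high; carries knob and pad, slides along the bed's +y only, 14 mm per rad of clockwise knob turn (rack and pinion). Friction holds it where it is left, also under clamping load, and shoving it is hard (some 40 N) and not allowed. Origin: centre of its underside, axes as the bed's
- pad_face (a point): middle of the carriage's pad face, as it stands unpressed, 43 mm along +y from the carriage's origin and 20 mm above the bed's top; axes as the bed's. The pad (56 mm wide, 33 high) is sprung, 5 N per mm, 6 mm of travel. The end stop, a steel block 70 x 30 x 36 mm high across the channel, has its face 56 to 74 mm in front of the pad at the start: exactly where is not measured, feel it
- knob_grip (a point): grip point on the knob's vertical axis, over the carriage's centre, 70 mm above the bed's top. Black knob: a disc, 44 mm across, and on it an upright bar 44 mm long along this point's x, 14 mm wide along its y, 47 to 79 mm above the bed's top. Pinch the bar from above. It travels with the carriage; its spindle yields 1 mm sideways per 6 N, bent over 4 mm it is damaged
- knob (a joint): angle of the knob, rad: 0 at the start, grows as it turns clockwise seen from above; about 4.2 at most. Turning it takes some 0.35 to 0.6 N m of friction (feel how much), plus 0.014 N m for each newton of clamping force.
- grease_jar: bystander: glass jar with a steel cap, 60 mm diameter, 75 mm high, left of the clamp; origin under its centre
- driver: bystander: screwdriver lying on the bench, right of the clamp; origin under its middle, along its x
- flange: bystander: steel ring, 80 mm outside, 20 mm high, left; origin under its centre
- tub: bystander: yellow plastic bowl, 100 mm across, 60 mm high, right; origin under its centre
Mind the look-alikes: they are no part of the job. Leave any red or yellow look-alike of the housing alone.

How it is judged:
By the outcome, as a careful person would: the job done as asked, in the order asked, and still so for the second after the job is handed in, with the robot touching nothing.
It also fails if it takes over 72 s, if anything falls off the work surface, if the arm or the gripper's body presses on something with over 40 N, if the wrist force passes 120 N, or if a joint passes its speed limit or range.

## Working session

There is one attempt and no reset: what is moved stays moved. The work goes in short steps, Python scripts to look and compute and a tool call to move; the robot and the scene stay as the last step left them, time stands still between calls to the robot, and variables do not carry over. Pictures are saved under pics/ and viewed, at most 14 in all, crops included, and the job is handed in when it is done.

Besides the shell and the picture viewer there is one more tool, called after "Call:" as a command line: name --argument value ..., lists and objects as JSON in quotes. arm_command: Moves the arm, as the interface text tells. Its arguments: {"type":"object","properties":{"targets":{"type":"array","items":{"type":"object","properties":{"linear":{"type":"array","items":{"type":"number"}},"delta_rot":{"type":"array","items":{"type":"number"}},"grip":{"type":"number"}}}},"force":{"type":"number"}},"required":["targets"]}

```bash
mkdir -p pics
cat > h.py <<'E'
import numpy as np, cv2
from plant import manip
def cam(n):
    i=manip.camera_info(n); R=cv2.Rodrigues(np.array(i['rvec'],float))[0]; return i,R,np.array(i['tvec'],float).ravel()
def ray(n,rc,z):
    i,R,t=cam(n); d=R.T@np.array([(rc[1]-i['cx'])/i['fx'],(rc[0]-i['cy'])/i['fy'],1]); o=-R.T@t
    return o+d*(z-o[2])/d[2]
def proj(n,P):
    i,R,t=cam(n); c=R@np.array(P)+t; return np.array([i['fy']*c[1]/c[2]+i['cy'],i['fx']*c[0]/c[2]+i['cx']])
def snap(n,f): 
    im=manip.read_camera(n); cv2.imwrite('pics/'+f,im[:,:,::-1]); return im
E
python3 - <<'E'
from h import *
np.set_printoptions(precision=4,suppress=True)
a=snap('scene','s1.png');b=snap('side','d1.png')
cv2.imwrite('pics/both.png',cv2.resize(np.vstack([a,b])[:,:,::-1],(560,840))[:, :]) 
for n in('scene','side'):
    i,R,t=cam(n);print(n,-R.T@t)
    for q,z in(('housing',0),('bed',0),('carriage',.025),('pad_face',.045),('knob_grip',.095),('grease_jar',0),('flange',0),('tub',0),('driver',0)):
        for r in manip.place_of(n,q)[:3]: print(q,np.round(r['p'],2),np.round(r['centre']),ray(n,r['centre'],z))
s=manip.observe();print(s['eef_pos'],s['tool_rot'],s['time'])
E
```

```text
scene [ 1.1638 -0.3477  1.1098]
housing 0.78 [281. 280.] [ 0.7736 -0.1079  0.    ]
housing 0.67 [217. 312.] [0.6587 0.0618 0.    ]
bed 0.84 [177. 265.] [0.4783 0.0165 0.    ]
bed 0.25 [233. 280.] [ 0.6567 -0.038   0.    ]
carriage 0.96 [178. 248.] [ 0.4744 -0.0356  0.025 ]
carriage 0.18 [289. 186.] [ 0.6862 -0.32    0.025 ]
pad_face 0.66 [168. 258.] [ 0.4721 -0.      0.045 ]
knob_grip 0.71 [164. 244.] [ 0.4727 -0.0418  0.095 ]
grease_jar 0.94 [138. 346.] [0.4767 0.3009 0.    ]
grease_jar 0.27 [178. 261.] [0.4762 0.0068 0.    ]
flange 0.65 [168. 383.] [0.6241 0.3281 0.    ]
tub 0.8 [287. 188.] [ 0.674  -0.3136  0.    ]
tub 0.31 [175. 261.] [0.4671 0.012  0.    ]
driver 0.87 [238. 148.] [ 0.4938 -0.3479  0.    ]
side [ 0.2517 -0.8098  1.1103]
housing 0.89 [210. 283.] [0.6795 0.0581 0.    ]
housing 0.67 [238. 295.] [ 0.6628 -0.0483  0.    ]
housing 0.56 [237. 339.] [ 0.7747 -0.1001  0.    ]
bed 0.86 [249. 222.] [0.4681 0.0077 0.    ]
bed 0.67 [237. 296.] [ 0.6685 -0.0452  0.    ]
carriage 0.6 [254. 228.] [ 0.47   -0.0327  0.025 ]
carriage 0.34 [238. 227.] [0.4902 0.0206 0.025 ]
carriage 0.3 [350. 292.] [ 0.4968 -0.3527  0.025 ]
pad_face 0.93 [237. 219.] [0.467 0.016 0.045]
knob_grip 0.67 [238. 227.] [ 0.4737 -0.0357  0.095 ]
grease_jar 0.7 [178. 189.] [0.48   0.3125 0.    ]
flange 0.58 [162. 232.] [0.6261 0.3159 0.    ]
tub 0.95 [313. 351.] [ 0.6785 -0.3191  0.    ]
driver 0.82 [349. 289.] [ 0.4976 -0.3361  0.    ]
[0.2554 0.5977 0.2226] [[-0.9196  0.3929  0.    ]
 [ 0.3929  0.9196 -0.0001]
 [-0.     -0.     -1.    ]] 1.0
```

View pics/s1.png

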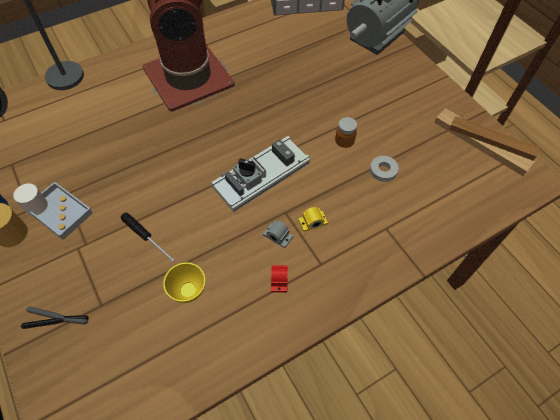

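View pics/d1.png

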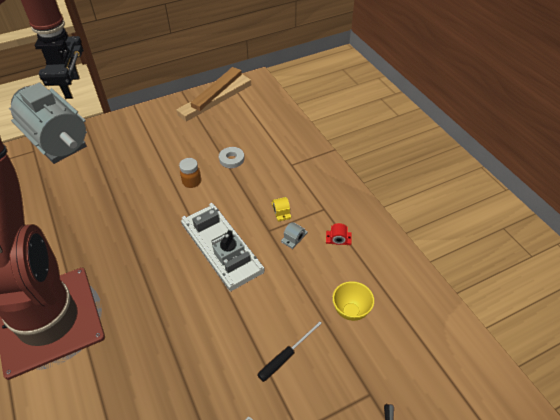

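The candidates are the grey one at scene (233,279) / side (236,293), a yellow look-alike at scene (217,313) and a red one at scene (278,280). The target is the grey one, at about (0.665,-0.045). Next I plan a move over it for a close look.

```bash
cat >> h.py <<'E'
from scipy.spatial.transform import Rotation as Ro
np.set_printoptions(precision=4,suppress=True)
def Rd(yaw):  # tool down, tool y at angle yaw from world y; yaw 0: x=-X,y=Y
    c,s=np.cos(yaw),np.sin(yaw); return np.array([[-c,-s,0],[-s,c,0],[0,0,-1.]])
def plan(P,yaw,p0=None,R0=None):
    s=manip.observe(); p0=s['eef_pos'] if p0 is None else p0; R0=np.array(s['tool_rot']) if R0 is None else R0
    print('lin',R0.T@(np.array(P)-p0)*1e3,'rot',np.degrees(Ro.from_matrix(R0.T@Rd(yaw)).as_rotvec()))
def st():
    s=manip.observe(); R=np.array(s['tool_rot']); print('t',s['time'],'p',np.array(s['eef_pos']),'yaw',np.degrees(np.arctan2(-R[0,1],R[1,1])),'tilt',R[:,2],'F',np.array(s['force']),'T',np.array(s['torque']),'w',s['grip_width'],'gf',s['grasp_force'],'q',np.array(s['q']))
E
python3 - <<'E'
from h import *
st(); i,R,t=cam('wrist'); s=manip.observe();T=np.array(s['tool_rot']);print(i['fx'],T.T@(-R.T@t-s['eef_pos']),T.T@R.T)
plan([.56,-.02,.30],0)
E
```

```text
t 1.0 p [0.2554 0.5977 0.2226] yaw -23.133053321221123 tilt [ 0.     -0.0001 -1.    ] F [ 0.1724 -1.0423  1.0804] T [ 0.0258 -0.0163  0.0593] w 0.08716892509792167 gf 0.0 q [-1.2662  0.3332  0.0399  1.4654 -0.0133  1.3433 -0.0585]
360.68060863335256 [ 0.0733  0.0004 -0.1625] [[-0.0011 -0.9637 -0.2671]
 [ 1.     -0.0011 -0.0003]
 [ 0.     -0.2671  0.9637]]
lin [-522.7987 -448.3501  -77.4122] rot [ -0.0028   0.0015 -23.1331]
```

Call:
arm_command --targets '[{"linear": [-40,-20,-77],"delta_rot": [0,0,0],"grip": 87},{"linear": [-520,-450,-77],"delta_rot": [0,0,-23.1],"grip": 87},{"linear": [-520,-450,-77],"delta_rot": [0,0,-23.1],"grip": 87},{"linear": [-520,-450,-77],"delta_rot": [0,0,-23.1],"grip": 87},{"linear": [-520,-450,-77],"delta_rot": [0,0,-23.1],"grip": 87},{"linear": [-520,-450,-77],"delta_rot": [0,0,-23.1],"grip": 87},{"linear": [-520,-450,-77],"delta_rot": [0,0,-23.1],"grip": 87},{"linear": [-520,-450,-77],"delta_rot": [0,0,-23.1],"grip": 87},{"linear": [-520,-450,-77],"delta_rot": [0,0,-23.1],"grip": 87},{"linear": [-520,-450,-77],"delta_rot": [0,0,-23.1],"grip": 87}]'

```text
time: 1.83
eef_pos: [0.4308, 0.242, 0.282]
tool_rot: [[-1.0, 0.001, 0.0], [0.001, 1.0, 0.001], [-0.0, 0.001, -1.0]]
force: [1.2, 0.4, -0.7]
grip_width: 0.087
grasp_force: 0.0
```

Run:
```python
from h import *
st(); plan([.55,-.02,.30],0)
```

```text
t 1.8333 p [0.4308 0.242  0.282 ] yaw -0.0380928606091082 tilt [ 0.0005  0.0008 -1.    ] F [ 1.184   0.4082 -0.7291] T [ 0.0187 -0.0728  0.0046] w 0.0870110961447292 gf 0.0 q [-0.8561 -0.0223  0.2515  1.7521  0.0052  1.4102  0.9646]
lin [-119.353  -261.9238  -18.1147] rot [ 0.0443  0.0276 -0.0381]
```

Call:
arm_command --targets '[{"linear": [-120,-262,-18],"delta_rot": [0,0,0],"grip": 87},{"linear": [-120,-262,-18],"delta_rot": [0,0,0],"grip": 87},{"linear": [-120,-262,-18],"delta_rot": [0,0,0],"grip": 87},{"linear": [-120,-262,-18],"delta_rot": [0,0,0],"grip": 87},{"linear": [-120,-262,-18],"delta_rot": [0,0,0],"grip": 87},{"linear": [-120,-262,-18],"delta_rot": [0,0,0],"grip": 87},{"linear": [-120,-262,-18],"delta_rot": [0,0,0],"grip": 87},{"linear": [-120,-262,-18],"delta_rot": [0,0,0],"grip": 87},{"linear": [-120,-262,-18],"delta_rot": [0,0,0],"grip": 87}]'

```text
time: 2.58
eef_pos: [0.5506, -0.0208, 0.2997]
tool_rot: [[-1.0, 0.006, 0.0], [0.006, 1.0, -0.001], [-0.0, -0.001, -1.0]]
force: [0.4, 1.1, 0.0]
grip_width: 0.0871
grasp_force: 0.0
```

Run:
```python
from h import *
st(); im=snap('wrist','w1.png'); 
cv2.imwrite('pics/w1b.png',cv2.resize(im[:,:,::-1],(800,600),interpolation=cv2.INTER_CUBIC))
for q,z in(('housing',0),('bed',0),('carriage',.025),('pad_face',.045),('knob_grip',.095)):
    for r in manip.place_of('wrist',q)[:3]: print(q,np.round(r['p'],2),np.round(r['centre']),ray('wrist',r['centre'],z))
```

```text
t 2.5833 p [ 0.5506 -0.0208  0.2997] yaw -0.3230931807347283 tilt [ 0.0003 -0.0008 -1.    ] F [0.3607 1.1481 0.0366] T [0.0971 0.0587 0.0105] w 0.08709626377897071 gf 0.0 q [-0.5559  0.0967  0.5598  1.6114 -0.0509  1.448   1.5731]
housing 0.96 [252. 336.] [0.6737 0.0601 0.    ]
housing 0.64 [315. 226.] [ 0.7724 -0.0962  0.    ]
housing 0.56 [246. 264.] [ 0.6644 -0.0394  0.    ]
bed 0.72 [ 97. 306.] [0.4681 0.0157 0.    ]
bed 0.44 [126.  22.] [ 0.5034 -0.3394  0.    ]
carriage 0.82 [103. 270.] [ 0.4756 -0.0279  0.025 ]
pad_face 0.72 [ 94. 309.] [0.4667 0.0153 0.045 ]
knob_grip 0.73 [102. 268.] [ 0.4747 -0.0278  0.095 ]
```

View pics/w1b.png

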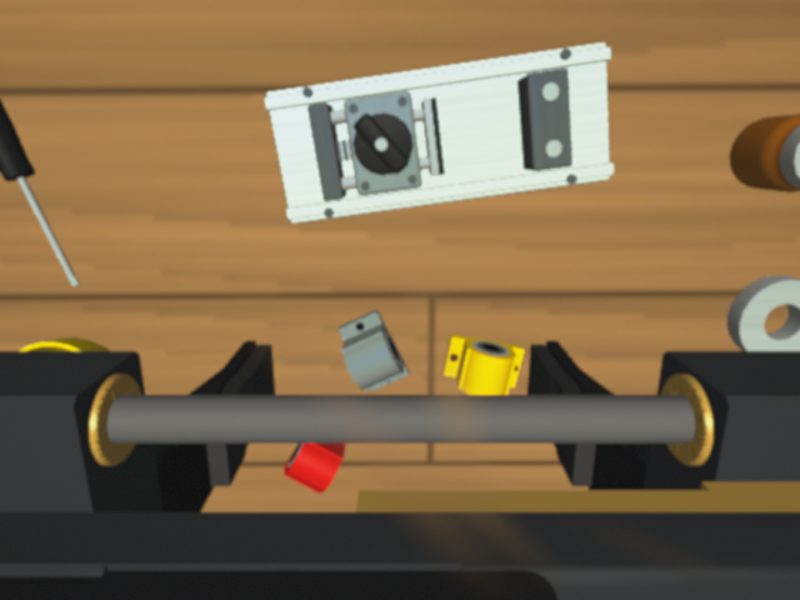

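The wrist view at 800x600 shows the grey housing at about (372,350), its foot running from (358,322) to (392,378). Yellow is at (485,365) and red at (315,465). The bed is turned about 8° and the knob bar is diagonal at (382,145). I'll take a closer look at the clamp first.

Call:
arm_command --targets '[{"linear": [60,31,80],"delta_rot": [0,0,0],"grip": 87},{"linear": [60,31,100],"delta_rot": [0,0,0],"grip": 87},{"linear": [60,31,100],"delta_rot": [0,0,0],"grip": 87},{"linear": [60,31,100],"delta_rot": [0,0,0],"grip": 87},{"linear": [60,31,100],"delta_rot": [0,0,0],"grip": 87},{"linear": [60,31,100],"delta_rot": [0,0,0],"grip": 87}]'

```text
time: 3.38
eef_pos: [0.491, 0.0134, 0.2007]
tool_rot: [[-1.0, -0.0, 0.002], [-0.0, 1.0, 0.0], [-0.002, 0.0, -1.0]]
force: [1.2, -0.1, 0.1]
grip_width: 0.0871
grasp_force: 0.0
```

Run:
```python
from h import *
st(); im=snap('wrist','w2.png'); i,R,t=cam('wrist'); np.savez('w2.npz',R=R,t=t)
cv2.imwrite('pics/w2b.png',cv2.resize(im[:300,120:520,::-1],(800,600),interpolation=cv2.INTER_CUBIC))
for q,z in(('housing',0),('bed',0),('carriage',.025),('pad_face',.045),('knob_grip',.095)):
    for r in manip.place_of('wrist',q)[:2]: print(q,np.round(r['p'],2),np.round(r['centre']),ray('wrist',r['centre'],z))
```

```text
t 3.3833 p [0.491  0.0134 0.2007] yaw 0.021378964683638788 tilt [ 0.0018  0.0003 -1.    ] F [ 1.2004 -0.1332  0.1121] T [-0.0061  0.0439 -0.0173] w 0.08707130279663519 gf 0.0 q [-0.6154  0.0043  0.5045  1.8941 -0.0023  1.2419  1.4611]
housing 0.73 [331. 318.] [0.6738 0.0574 0.    ]
housing 0.66 [325. 228.] [ 0.6656 -0.0469  0.    ]
bed 0.76 [155. 278.] [0.4685 0.0116 0.    ]
bed 0.28 [183. 215.] [ 0.4974 -0.0535  0.    ]
carriage 0.59 [168. 232.] [ 0.477 -0.032  0.025]
pad_face 0.65 [160. 275.] [0.4659 0.0087 0.045 ]
knob_grip 0.76 [180. 219.] [ 0.4737 -0.0334  0.095 ]
knob_grip 0.69 [161. 277.] [0.4594 0.0108 0.095 ]
```

View pics/w2b.png

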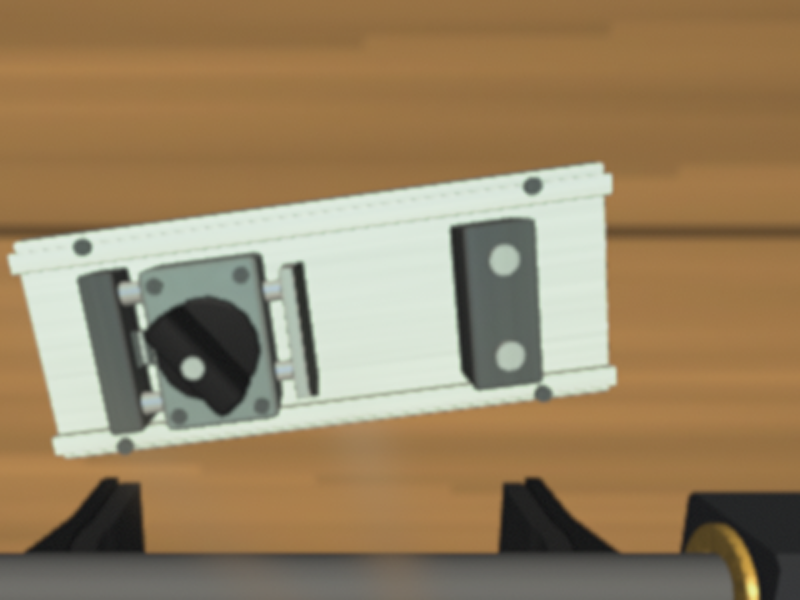

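Run:
```python
from h import *
from scipy.optimize import least_squares
c=np.array([[15,243],[60,457],[603,163],[616,388],[10,270],[53,437],[611,192],[614,367]],float)
w=np.array([ray('wrist',(r/2,k/2+120),.033)[:2] for k,r in c])
m=np.array([[-53,-135],[53,-135],[-53,135],[53,135],[-39,-135],[39,-135],[-39,135],[39,135]])/1e3
f=lambda p:(m@Ro.from_euler('z',p[2]).as_matrix()[:2,:2].T+p[:2]-w).ravel()
s=least_squares(f,[.47,.01,.13]);print('bed',s.x[:2],np.degrees(s.x[2]));print(s.fun.reshape(-1,2)*1e3)
print('dot',ray('wrist',(368/2,192/2+120),.104))
p=s.x;Rb=Ro.from_euler('z',p[2]).as_matrix()[:2,:2]
def inb(r,k,z): return ((ray('wrist',(r/2,k/2+120),z)[:2]-p[:2])@Rb)*1e3
print('dot in bed',inb(368,192,.104))
print('carriage top corners z64',[inb(r,k,.064) for k,r in((138,270),(260,254),(280,412),(168,428))])
print('stop top face edge z61',[inb(r,k,.061) for k,r in((465,228),(487,388),(533,219),(542,381))])
print('stop face bottom z25',[inb(r,k,.025) for k,r in((452,228),(467,385))])
print('pad top front edge',[inb(r,k,.061) for k,r in((302,264),(318,394))])
im=cv2.imread('pics/w2.png')[140:215,180:265];im=np.clip(im.astype(float)*2.5,0,255).astype('uint8')
cv2.imwrite('pics/knob.png',cv2.resize(im,None,fx=7,fy=7,interpolation=cv2.INTER_CUBIC))
plan([.63,-.07,.20],np.radians(-60))
```

```text
bed [0.4672 0.0127] 7.253926816821822
[[-1.3183 -4.9779]
 [ 2.7858 -1.6418]
 [-2.1277  4.0344]
 [ 2.4836  0.9557]
 [ 0.706   0.4187]
 [-0.9394 -1.0584]
 [-0.2984  1.0581]
 [-1.2915  1.2113]]
dot [ 0.4745 -0.0339  0.104 ]
dot in bed [  1.4116 -47.122 ]
carriage top corners z64 [array([-33.9197, -70.1435]), array([-33.8515, -19.7977]), array([ 33.1787, -21.3143]), array([ 34.0781, -70.471 ])]
stop top face edge z61 [array([-33.2362,  64.0389]), array([34.8225, 68.4095]), array([-33.2321,  91.5988]), array([34.7613, 92.0613])]
stop face bottom z25 [array([-32.1047,  64.991 ]), array([42.1067, 66.2857])]
pad top front edge [array([-27.4933,  -3.5407]), array([28.1121, -4.1618])]
lin [-139.0427  -82.6546    0.5386] rot [ 0.0447  0.0698 59.9345]
```

View pics/knob.png

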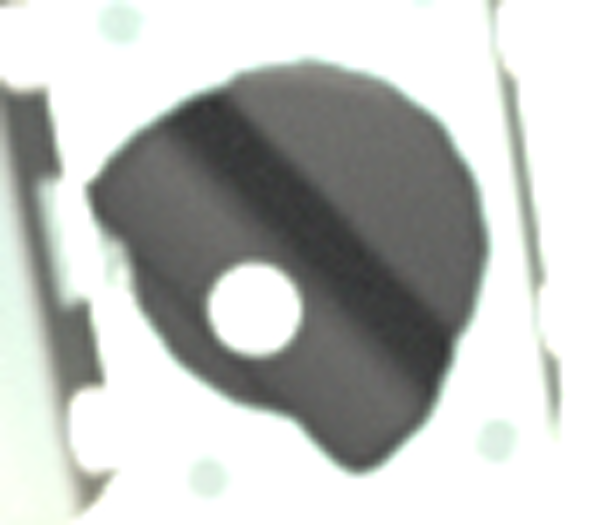

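The knob crop shows the bar's top face running from upper left to lower right, about 43° off the camera's vertical, with its axis dot at (255,308). Next I hover over the grey housing.

Run:
```python
from h import *
g=lambda x,y:ray('wrist',(140+y/7,180+x/7),.104)[:2]
for a,b in(((165,120),(425,400)),((90,190),(360,470))): d=g(*b)-g(*a);print('bar ang from X',np.degrees(np.arctan2(d[1],d[0])),np.linalg.norm(d))
print(g(255,308),(g(165,120)+g(425,400)+g(90,190)+g(360,470))/4)
plan([.665,-.045,.17],np.radians(-60))
```

```text
bar ang from X 40.88212311593483 0.03934497867516521
bar ang from X 41.54352488571965 0.040355498924520464
[ 0.4745 -0.0336] [ 0.4734 -0.0328]
lin [-173.9727  -57.6165   30.5885] rot [ 0.0447  0.0698 59.9345]
```

Call:
arm_command --targets '[{"linear": [-174,-58,0],"delta_rot": [0,0,60],"grip": 87},{"linear": [-174,-58,0],"delta_rot": [0,0,60],"grip": 87},{"linear": [-174,-58,0],"delta_rot": [0,0,60],"grip": 87},{"linear": [-174,-58,0],"delta_rot": [0,0,60],"grip": 87},{"linear": [-174,-58,0],"delta_rot": [0,0,60],"grip": 87},{"linear": [-174,-58,30],"delta_rot": [0,0,60],"grip": 87},{"linear": [-174,-58,30],"delta_rot": [0,0,60],"grip": 87},{"linear": [-174,-58,30],"delta_rot": [0,0,60],"grip": 87},{"linear": [-174,-58,30],"delta_rot": [0,0,60],"grip": 87},{"linear": [-174,-58,30],"delta_rot": [0,0,60],"grip": 87}]'

```text
time: 4.52
eef_pos: [0.6645, -0.0451, 0.1694]
tool_rot: [[-0.498, 0.867, -0.0], [0.867, 0.498, -0.001], [-0.001, -0.001, -1.0]]
force: [-0.0, -0.1, 0.0]
grip_width: 0.0868
grasp_force: 0.0
```

Run:
```python
from h import *
st(); im=snap('wrist','w3.png')
cv2.imwrite('pics/w3b.png',cv2.resize(im[60:300,120:440,::-1],(800,600),interpolation=cv2.INTER_CUBIC))
for r in manip.place_of('wrist','housing')[:3]: print(np.round(r['p'],2),np.round(r['centre']),ray('wrist',r['centre'],0))
```

```text
t 4.5167 p [ 0.6645 -0.0451  0.1694] yaw -60.154299131340295 tilt [-0.0002 -0.0008 -1.    ] F [-0.0155 -0.0763  0.0101] T [-0.0641  0.0177  0.0172] w 0.08677528634159129 gf 0.0 q [-0.5194  0.4681  0.7164  1.5186 -0.3143  1.2732  0.7571]
0.89 [ 92. 346.] [0.673  0.0563 0.    ]
0.83 [188. 279.] [ 0.665  -0.0484  0.    ]
0.68 [286. 340.] [ 0.7701 -0.1064  0.    ]
```

View pics/w3b.png

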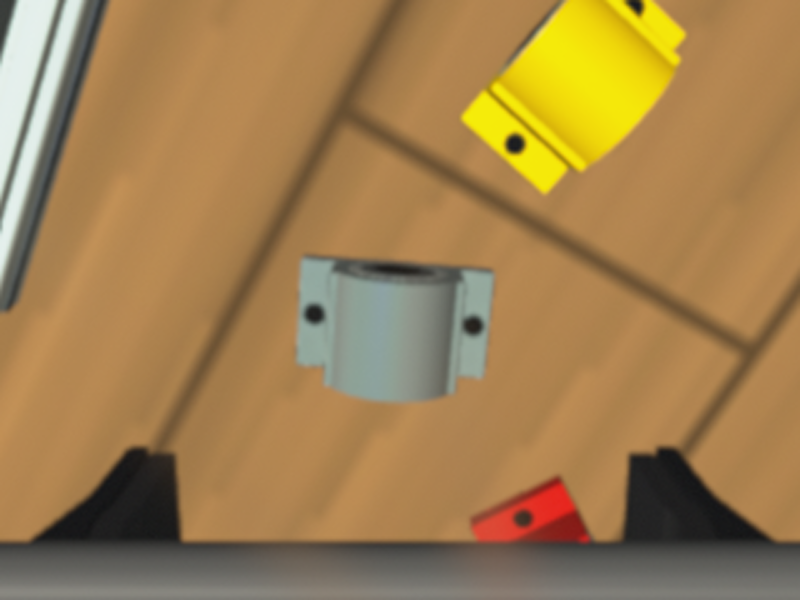

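The grey housing is in the crop, with foot holes at (314,313) and (473,325). Yellow at (580,90) and red at (530,515) are clear of it. I compute the grasp from the holes and foot corners.

Run:
```python
from h import *
g=lambda x,y:ray('wrist',(60+y/2.5,120+x/2.5),.010)[:2]
a,b=g(314,313),g(473,325);C=[g(*c) for c in((303,256),(493,270),(298,365),(483,379))]
print('holes mid',(a+b)/2,'corners mid',sum(C)/4)
for u,v in((a,b),(C[0],C[1]),(C[2],C[3])):
    d=v-u;th=np.arctan2(d[1],d[0]);print('x ang',np.degrees(th),np.linalg.norm(d))
for u,v in((C[2],C[0]),(C[3],C[1])):
    d=v-u;print('y->x ang',np.degrees(np.arctan2(d[1],d[0]))-90,np.linalg.norm(d))
P=(sum(C)/4+(a+b)/2)/2
plan([*P,.013],np.radians(26-90)); print(P)
```

```text
holes mid [ 0.6624 -0.0468] corners mid [ 0.6625 -0.0464]
x ang 25.621442186476045 0.05838112300495642
x ang 25.79709781239153 0.06858612451274956
x ang 25.5380469722784 0.06904398393757082
y->x ang 25.771395844835695 0.04082519936107413
y->x ang 26.408287644511063 0.04113970270699804
lin [ -0.2311  -2.4396 156.6181] rot [-0.0064  0.0231  4.1031]
[ 0.6624 -0.0466]
```

Call:
arm_command --targets '[{"linear": [0,-2.4,41],"delta_rot": [0,0,4.2],"grip": 80},{"linear": [0,-2.4,82],"delta_rot": [0,0,4.2],"grip": 76},{"linear": [0,-2.4,120],"delta_rot": [0,0,4.2],"grip": 76},{"linear": [0,-2.4,145],"delta_rot": [0,0,4.2],"grip": 76},{"linear": [0,-2.4,155],"delta_rot": [0,0,4.2],"grip": 76},{"linear": [0,-2.4,155.5],"delta_rot": [0,0,4.2],"grip": 76},{"linear": [0,-2.4,155.5],"delta_rot": [0,0,4.2],"grip": 76}]'

```text
time: 5.2
eef_pos: [0.6627, -0.0466, 0.0151]
tool_rot: [[-0.435, 0.9, 0.001], [0.9, 0.435, -0.0], [-0.001, 0.001, -1.0]]
force: [0.8, 0.5, 0.9]
grip_width: 0.0762
grasp_force: 0.0
```

Call:
arm_command --targets '[{"linear": [0,0,0],"delta_rot": [0,0,0],"grip": 50},{"linear": [0,0,0],"delta_rot": [0,0,0],"grip": 38},{"linear": [0,0,0],"delta_rot": [0,0,0],"grip": 38},{"linear": [0,0,0],"delta_rot": [0,0,0],"grip": 38},{"linear": [0,0,0],"delta_rot": [0,0,0],"grip": 38},{"linear": [0,0,0],"delta_rot": [0,0,0],"grip": 38}]' --force 25

```text
time: 5.7
eef_pos: [0.6623, -0.0462, 0.0145]
tool_rot: [[-0.435, 0.901, 0.001], [0.901, 0.435, 0.0], [-0.0, 0.001, -1.0]]
force: [-0.7, -0.0, 2.7]
grip_width: 0.0454
grasp_force: 25.0
```

Run:
```python
from h import *
st()
```

```text
t 5.7 p [ 0.6623 -0.0462  0.0145] yaw -64.23120652087513 tilt [ 0.0005  0.0001 -1.    ] F [-0.6656 -0.0326  2.6772] T [-0.0513  0.1275  0.0116] w 0.04535612379081611 gf 24.996285885572433 q [-0.4749  0.6172  0.6521  1.6585 -0.4273  1.0121  0.7684]
```

Call:
arm_command --targets '[{"linear": [0,0,-20],"delta_rot": [0,0,0],"grip": 38},{"linear": [0,0,-60],"delta_rot": [0,0,0],"grip": 38},{"linear": [0,0,-100],"delta_rot": [0,0,0],"grip": 38},{"linear": [0,0,-120],"delta_rot": [0,0,0],"grip": 38},{"linear": [0,0,-120],"delta_rot": [0,0,0],"grip": 38}]'

```text
time: 6.12
eef_pos: [0.6646, -0.047, 0.1393]
tool_rot: [[-0.434, 0.901, 0.007], [0.901, 0.434, 0.0], [-0.003, 0.007, -1.0]]
force: [1.1, -1.0, -3.2]
grip_width: 0.0457
grasp_force: 25.0
```

Run:
```python
from h import *
st();plan([.4637,.0435,.115],np.radians(-82.75))
```

```text
t 6.1167 p [ 0.6646 -0.047   0.1393] yaw -64.25199155190569 tilt [ 0.0072  0.0003 -1.    ] F [ 1.1223 -0.9582 -3.1672] T [-0.0779 -0.0548  0.0149] w 0.045734795596894535 gf 24.988456405699253 q [-0.523   0.4905  0.7222  1.5598 -0.3402  1.213   0.7081]
lin [ 168.803  -141.7685   22.8924] rot [ 0.4003  0.1032 18.4974]
```

Call:
arm_command --targets '[{"linear": [169,-141,0],"delta_rot": [0,0,18.5],"grip": 38},{"linear": [169,-141,0],"delta_rot": [0,0,18.5],"grip": 38},{"linear": [169,-141,0],"delta_rot": [0,0,18.5],"grip": 38},{"linear": [169,-141,0],"delta_rot": [0,0,18.5],"grip": 38},{"linear": [169,-141,0],"delta_rot": [0,0,18.5],"grip": 38},{"linear": [169,-141,0],"delta_rot": [0,0,18.5],"grip": 38},{"linear": [169,-141,20],"delta_rot": [0,0,18.5],"grip": 38},{"linear": [169,-141,20],"delta_rot": [0,0,18.5],"grip": 38},{"linear": [169,-141,20],"delta_rot": [0,0,18.5],"grip": 38},{"linear": [169,-141,20],"delta_rot": [0,0,18.5],"grip": 38}]'

```text
time: 6.95
eef_pos: [0.4617, 0.0439, 0.114]
tool_rot: [[-0.125, 0.992, -0.001], [0.992, 0.125, -0.001], [-0.001, -0.001, -1.0]]
force: [0.0, -1.5, -3.8]
grip_width: 0.0456
grasp_force: 25.0
```

Run:
```python
from h import *
st(); im=snap('wrist','w4.png')
cv2.imwrite('pics/w4b.png',cv2.resize(im[:,:,::-1],(800,600),interpolation=cv2.INTER_CUBIC))
plan([.4637,.0435,.06],np.radians(-82.75))
```

```text
t 6.95 p [0.4617 0.0439 0.114 ] yaw -82.79490934621077 tilt [-0.0007 -0.0014 -1.    ] F [ 0.0112 -1.5163 -3.7869] T [-0.0697  0.0217  0.0244] w 0.045634097605050744 gf 24.985637180507183 q [-1.0003  0.0289  0.8352  2.0683 -0.0231  1.0549 -0.0282]
lin [-0.5798  1.5228 54.3105] rot [-0.0092  0.066  -0.0529]
```

View pics/w4b.png

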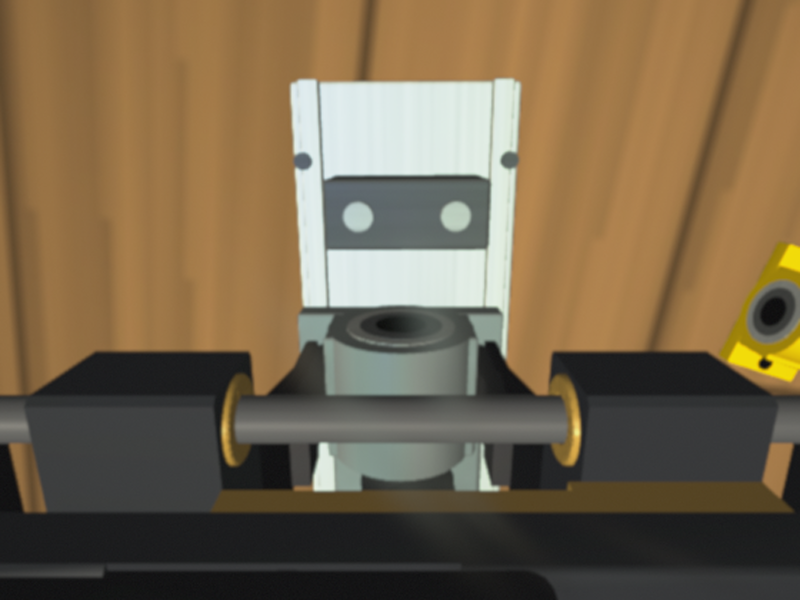

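The housing at column 401 is parallel to the bed, whose centreline runs at about column 406, so it needs a 2 mm shift. I lower it with feel.

Call:
arm_command --targets '[{"linear": [-0.5,2.2,30],"delta_rot": [0,0,0],"grip": 38},{"linear": [-0.5,2.2,55],"delta_rot": [0,0,0],"grip": 38},{"linear": [-0.5,2.2,66],"delta_rot": [0,0,0],"grip": 38},{"linear": [-0.5,2.2,71],"delta_rot": [0,0,0],"grip": 38},{"linear": [-0.5,2.2,73],"delta_rot": [0,0,0],"grip": 38},{"linear": [-0.5,2.2,73.5],"delta_rot": [0,0,0],"grip": 38},{"linear": [-0.5,2.2,73.5],"delta_rot": [0,0,0],"grip": 38}]'

```text
time: 7.58
eef_pos: [0.4647, 0.0444, 0.0415]
tool_rot: [[-0.126, 0.992, 0.001], [0.992, 0.126, 0.0], [0.0, 0.001, -1.0]]
force: [0.5, 0.4, -3.6]
grip_width: 0.0453
grasp_force: 25.0
```

Run:
```python
from h import *
st()
```

```text
t 7.5833 p [0.4647 0.0444 0.0415] yaw -82.75165991409885 tilt [ 0.0012  0.0004 -1.    ] F [ 0.4888  0.4482 -3.597 ] T [0.0032 0.0355 0.0089] w 0.045277719865663764 gf 24.985781125724316 q [-0.9503  0.1856  0.831   2.1305 -0.1764  0.8916  0.1099]
```

Call:
arm_command --targets '[{"linear": [0,0,1],"delta_rot": [0,0,0],"grip": 38},{"linear": [0,0,2],"delta_rot": [0,0,0],"grip": 38},{"linear": [0,0,2.5],"delta_rot": [0,0,0],"grip": 38},{"linear": [0,0,2.5],"delta_rot": [0,0,0],"grip": 38}]'

```text
time: 7.92
eef_pos: [0.4646, 0.0447, 0.0393]
tool_rot: [[-0.126, 0.992, 0.001], [0.992, 0.126, 0.001], [0.001, 0.001, -1.0]]
force: [-4.4, -0.1, 11.9]
grip_width: 0.0458
grasp_force: 25.0
```

Call:
arm_command --targets '[{"linear": [0,0,-0.5],"delta_rot": [0,0,0],"grip": 62},{"linear": [0,0,-0.5],"delta_rot": [0,0,0],"grip": 66},{"linear": [0,0,-0.5],"delta_rot": [0,0,0],"grip": 66},{"linear": [0,0,-20],"delta_rot": [0,0,0],"grip": 66},{"linear": [0,0,-60],"delta_rot": [0,0,0],"grip": 66},{"linear": [0,0,-100],"delta_rot": [0,0,0],"grip": 66},{"linear": [0,0,-140],"delta_rot": [0,0,0],"grip": 66},{"linear": [0,0,-160],"delta_rot": [0,0,0],"grip": 66},{"linear": [0,0,-160],"delta_rot": [0,0,0],"grip": 66}]'

```text
time: 8.67
eef_pos: [0.4665, 0.045, 0.2028]
tool_rot: [[-0.126, 0.992, 0.007], [0.992, 0.126, 0.004], [0.003, 0.007, -1.0]]
force: [0.5, -0.1, -0.9]
grip_width: 0.0659
grasp_force: 0.0
```

Run:
```python
from h import *
st(); im=snap('wrist','w5.png')
cv2.imwrite('pics/w5b.png',cv2.resize(im[:,:,::-1],(800,600),interpolation=cv2.INTER_CUBIC))
plan([.4737,-.0332,.16],np.radians(41))
```

```text
t 8.6667 p [0.4665 0.045  0.2028] yaw -82.7450027256125 tilt [ 0.0068  0.0044 -1.    ] F [ 0.5167 -0.0991 -0.8509] T [-0.0337  0.0135 -0.0077] w 0.06592683639875975 gf 0.0 q [-1.0503 -0.0994  0.8279  1.9532  0.0742  1.2489 -0.1211]
lin [-78.6686  -1.8478  40.2063] rot [   0.3147    0.2003 -123.7188]
```

View pics/w5b.png

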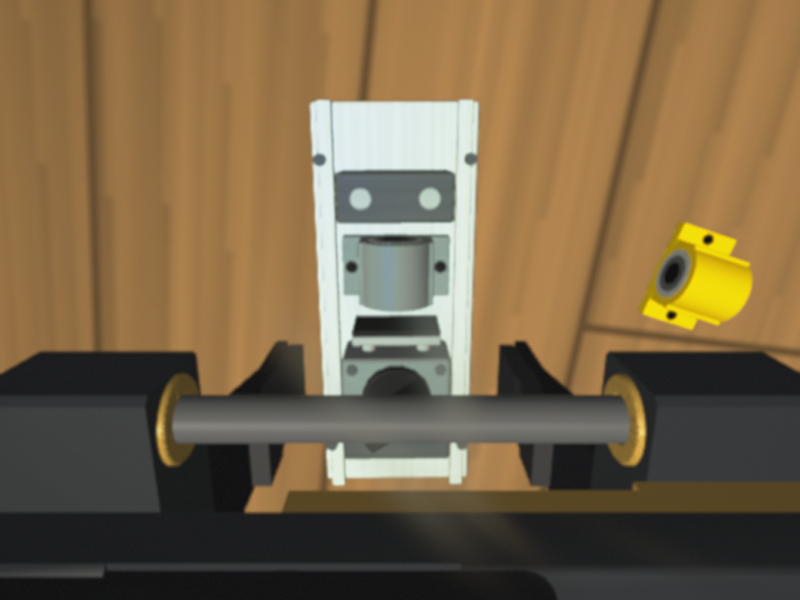

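The housing stands in the channel between the pad (row 325) and the stop (row 220), foot square to the rails. Now I go to the knob.

Call:
arm_command --targets '[{"linear": [-78,-4,0],"delta_rot": [0,0,-7.1],"grip": 50},{"linear": [-78,-4,0],"delta_rot": [0,0,-14.2],"grip": 50},{"linear": [-78,-4,0],"delta_rot": [0,0,-21.3],"grip": 50},{"linear": [-78,-4,0],"delta_rot": [0,0,-28.4],"grip": 50},{"linear": [-78,-4,0],"delta_rot": [0,0,-35.5],"grip": 50},{"linear": [-78,-4,0],"delta_rot": [0,0,-42.6],"grip": 50},{"linear": [-78,-4,0],"delta_rot": [0,0,-49.7],"grip": 50},{"linear": [-78,-4,0],"delta_rot": [0,0,-56.8],"grip": 50},{"linear": [-78,-4,0],"delta_rot": [0,0,-63.9],"grip": 50},{"linear": [-78,-4,0],"delta_rot": [0,0,-71],"grip": 50}]'

```text
time: 9.55
eef_pos: [0.4691, -0.0336, 0.197]
tool_rot: [[-0.976, 0.219, -0.001], [0.219, 0.976, -0.001], [0.001, -0.001, -1.0]]
force: [-0.2, 0.5, 0.2]
grip_width: 0.05
grasp_force: 0.0
```

Run:
```python
from h import *
st(); plan([.4744,-.0332,.16],np.radians(41))
```

```text
t 9.55 p [ 0.4691 -0.0336  0.197 ] yaw -12.644723804177682 tilt [-0.0015 -0.0008 -1.    ] F [-0.1786  0.5133  0.1881] T [0.0426 0.0173 0.0318] w 0.050002997809719535 gf 0.0 q [-1.1123 -0.1222  1.0428  1.9568  0.1119  1.25    1.2418]
lin [-5.1099  1.5827 37.0152] rot [ -0.0223  -0.0958 -53.6447]
```

Call:
arm_command --targets '[{"linear": [-5,1.5,0],"delta_rot": [0,0,-7.1],"grip": 50},{"linear": [-5,1.5,0],"delta_rot": [0,0,-14.2],"grip": 50},{"linear": [-5,1.5,0],"delta_rot": [0,0,-21.3],"grip": 50},{"linear": [-5,1.5,0],"delta_rot": [0,0,-28.4],"grip": 50},{"linear": [-5,1.5,10],"delta_rot": [0,0,-35.5],"grip": 50},{"linear": [-5,1.5,20],"delta_rot": [0,0,-42.6],"grip": 50},{"linear": [-5,1.5,30],"delta_rot": [0,0,-49.7],"grip": 50},{"linear": [-5,1.5,37],"delta_rot": [0,0,-53.6],"grip": 50},{"linear": [-5,1.5,37],"delta_rot": [0,0,-53.6],"grip": 50}]'

```text
time: 10.3
eef_pos: [0.4735, -0.0332, 0.1592]
tool_rot: [[-0.757, -0.653, -0.003], [-0.653, 0.757, -0.002], [0.003, 0.001, -1.0]]
force: [-1.2, -0.1, 0.4]
grip_width: 0.0505
grasp_force: 0.0
```

Run:
```python
from h import *
st(); im=snap('wrist','w6.png')
cv2.imwrite('pics/w6b.png',cv2.resize(im[:,:,::-1],(800,600),interpolation=cv2.INTER_CUBIC))
for r in manip.place_of('wrist','knob_grip')[:3]: print(np.round(r['p'],2),np.round(r['centre']),ray('wrist',r['centre'],.095))
print('pred px800',proj('wrist',[.4744,-.0332,.104])*800/560)
```

```text
t 10.3 p [ 0.4735 -0.0332  0.1592] yaw 40.80027572911298 tilt [-0.0027 -0.0015 -1.    ] F [-1.228  -0.0703  0.3743] T [ 0.0823  0.1126 -0.0002] w 0.05047003927018565 gf 0.0 q [-1.2644 -0.0511  1.2427  1.9997  0.0544  1.1617  2.239 ]
0.92 [221. 279.] [ 0.4766 -0.0321  0.095 ]
pred px800 [317.4104 399.9372]
```

View pics/w6b.png

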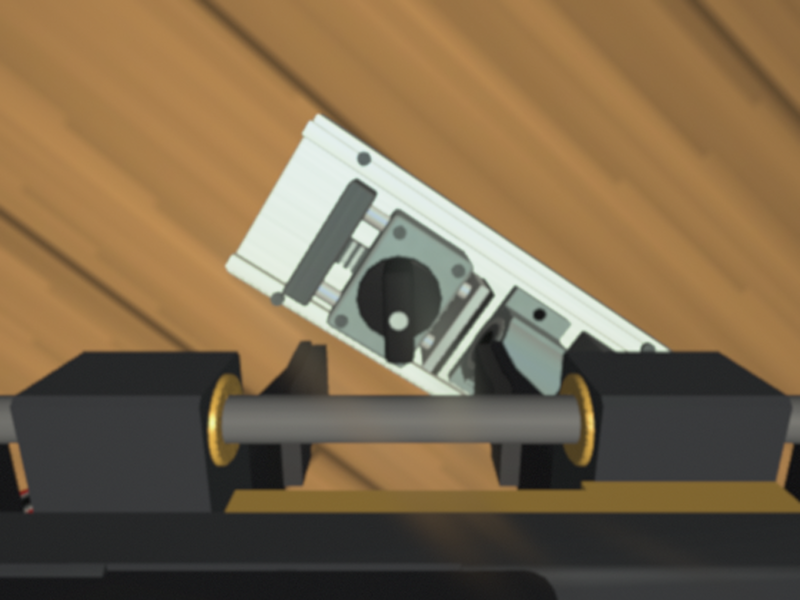

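The knob bar is vertical in the image, in line with the finger pads, with its axis dot at (399,321) against a predicted (400,317). I descend and pinch gently.

Call:
arm_command --targets '[{"linear": [-1.5,-0.3,30],"delta_rot": [0,0,0],"grip": 40},{"linear": [-1.5,-0.3,60],"delta_rot": [0,0,0],"grip": 40},{"linear": [-1.5,-0.3,78],"delta_rot": [0,0,0],"grip": 40},{"linear": [-1.5,-0.3,82],"delta_rot": [0,0,0],"grip": 40},{"linear": [-1.5,-0.3,82],"delta_rot": [0,0,0],"grip": 40},{"linear": [-1.5,-0.3,82],"delta_rot": [0,0,0],"grip": 25},{"linear": [-1.5,-0.3,82],"delta_rot": [0,0,0],"grip": 8},{"linear": [-1.5,-0.3,82],"delta_rot": [0,0,0],"grip": 8},{"linear": [-1.5,-0.3,82],"delta_rot": [0,0,0],"grip": 8},{"linear": [-1.5,-0.3,82],"delta_rot": [0,0,0],"grip": 8}]' --force 10

```text
time: 11.23
eef_pos: [0.4767, -0.032, 0.0797]
tool_rot: [[-0.759, -0.651, 0.001], [-0.651, 0.759, 0.001], [-0.001, 0.0, -1.0]]
force: [-0.5, -0.7, -0.1]
grip_width: 0.015
grasp_force: 0.0
```

Run:
```python
from h import *
st();s=manip.observe();print('tool F',np.array(s['tool_rot']).T@s['force'])
```

```text
t 11.2333 p [ 0.4767 -0.032   0.0797] yaw 40.625516570145265 tilt [ 0.001   0.0011 -1.    ] F [-0.475  -0.7193 -0.1124] T [0.0555 0.0893 0.0227] w 0.014988199470270617 gf 0.0005992393866449675 q [-1.1165  0.2362  1.224   2.0818 -0.2672  0.9939  2.5263]
tool F [ 0.829  -0.2367  0.1111]
```

Call:
arm_command --targets '[{"linear": [0,0,0],"delta_rot": [0,0,0],"grip": 8},{"linear": [0,0,0],"delta_rot": [0,0,0],"grip": 8},{"linear": [0,0,0],"delta_rot": [0,0,0],"grip": 8},{"linear": [0,0,0],"delta_rot": [0,0,0],"grip": 5}]' --force 60

```text
time: 11.57
eef_pos: [0.4768, -0.0322, 0.0795]
tool_rot: [[-0.759, -0.651, 0.001], [-0.651, 0.759, 0.0], [-0.001, -0.0, -1.0]]
force: [-0.4, 0.8, 6.4]
grip_width: 0.0136
grasp_force: 60.0
```

```bash
cat >> h.py <<'E'
def step(dyaw,fx=0,fy=0,f=.006):
    # helper: next moves of dyaw deg cw with feed 14mm/rad along bed +y, relative to present pose
    s=manip.observe(); R=np.array(s['tool_rot']); b=np.radians(7.25); u=np.array([-np.sin(b),np.cos(b),0])
    print('feed lin per deg',R.T@u*14*np.pi/180,'; total',R.T@u*14*np.radians(dyaw),'toolF',R.T@np.array(s['force']),'Tz',s['torque'][2])
E
python3 - <<'E'
from h import *
st();step(21)
E
```

```text
t 11.5667 p [ 0.4768 -0.0322  0.0795] yaw 40.63753205518337 tilt [ 0.0007  0.0003 -1.    ] F [-0.4076  0.7982  6.3788] T [0.3171 0.2284 0.216 ] w 0.013590077148783707 gf 60.001975279301405 q [-1.1159  0.2375  1.2237  2.0814 -0.2676  0.994   2.5269]
feed lin per deg [-0.1345  0.204   0.0001] ; total [-2.8237  4.2844  0.0013] toolF [-0.2153  0.8699 -6.3788] Tz 0.2160087664476351
```

Call:
arm_command --targets '[{"linear": [-0.4,0.6,0],"delta_rot": [0,0,3],"grip": 5},{"linear": [-0.8,1.2,0],"delta_rot": [0,0,6],"grip": 5},{"linear": [-1.2,1.8,0],"delta_rot": [0,0,9],"grip": 5},{"linear": [-1.6,2.4,0],"delta_rot": [0,0,12],"grip": 5},{"linear": [-2.0,3.1,0],"delta_rot": [0,0,15],"grip": 5},{"linear": [-2.4,3.7,0],"delta_rot": [0,0,18],"grip": 5},{"linear": [-2.8,4.3,0],"delta_rot": [0,0,21],"grip": 5}]'

```text
time: 12.15
eef_pos: [0.4764, -0.0277, 0.0796]
tool_rot: [[-0.943, -0.334, 0.001], [-0.334, 0.943, -0.001], [-0.001, -0.001, -1.0]]
force: [1.0, -2.0, 4.0]
grip_width: 0.0139
grasp_force: 60.0
```

Run:
```python
from h import *
st();step(21)
```

```text
t 12.15 p [ 0.4764 -0.0277  0.0796] yaw 19.512640084946955 tilt [ 0.0014 -0.0009 -1.    ] F [ 1.0152 -2.0495  3.9602] T [-0.3801 -0.131   0.6231] w 0.013937103983155745 gf 60.0000505708158 q [-1.1806  0.2824  1.3042  2.0843 -0.3234  1.0038  2.2022]
feed lin per deg [-0.0519  0.2388 -0.0003] ; total [-1.0899  5.0142 -0.0056] toolF [-0.2763 -2.2762 -3.9569] Tz 0.6230706001938483
```

Call:
arm_command --targets '[{"linear": [-0.2,0.7,0],"delta_rot": [0,0,3],"grip": 5},{"linear": [-0.3,1.4,0],"delta_rot": [0,0,6],"grip": 5},{"linear": [-0.4,2.1,0],"delta_rot": [0,0,9],"grip": 5},{"linear": [-0.6,2.9,0],"delta_rot": [0,0,12],"grip": 5}]'

```text
time: 12.48
eef_pos: [0.4761, -0.0251, 0.0796]
tool_rot: [[-0.991, -0.13, 0.002], [-0.13, 0.991, -0.001], [-0.001, -0.002, -1.0]]
force: [0.9, -2.4, 3.6]
grip_width: 0.0135
grasp_force: 60.0
```

Run:
```python
from h import *
st();step(18)
```

```text
t 12.4833 p [ 0.4761 -0.0251  0.0796] yaw 7.497532043082683 tilt [ 0.0016 -0.0013 -1.    ] F [ 0.9018 -2.4195  3.6263] T [-0.6646 -0.3212  0.5849] w 0.01351975988769269 gf 59.99980210326612 q [-1.2034  0.3005  1.3315  2.0858 -0.3455  1.0084  2.0081]
feed lin per deg [-0.0011  0.2443 -0.0004] ; total [-0.019   4.3982 -0.0066] toolF [-0.5837 -2.522  -3.6217] Tz 0.5848578584622912
```

Call:
arm_command --targets '[{"linear": [0,0.7,0],"delta_rot": [0,0,3],"grip": 5},{"linear": [0,1.4,0],"delta_rot": [0,0,6],"grip": 5},{"linear": [0,2.2,0],"delta_rot": [0,0,9],"grip": 5},{"linear": [0,2.9,0],"delta_rot": [0,0,12],"grip": 5}]'

```text
time: 12.82
eef_pos: [0.4757, -0.0225, 0.0796]
tool_rot: [[-0.997, 0.079, 0.002], [0.079, 0.997, -0.002], [-0.002, -0.002, -1.0]]
force: [1.8, -4.4, 3.2]
grip_width: 0.0137
grasp_force: 60.0
```

Run:
```python
from h import *
st();step(12)
```

```text
t 12.8167 p [ 0.4757 -0.0225  0.0796] yaw -4.512263694254814 tilt [ 0.0017 -0.0018 -1.    ] F [ 1.8    -4.4038  3.1922] T [-0.8971 -0.3505  0.6058] w 0.013725845032853373 gf 59.99973398633301 q [-1.2194  0.3118  1.3481  2.0871 -0.3588  1.0114  1.8058]
feed lin per deg [ 0.0498  0.2392 -0.0005] ; total [ 0.5977  2.8706 -0.0059] toolF [-2.1467 -4.2538 -3.1812] Tz 0.6057953353773641
```

Call:
arm_command --targets '[{"linear": [0,0.4,0],"delta_rot": [0,0,3],"grip": 5},{"linear": [0,0.9,0],"delta_rot": [0,0,6],"grip": 5},{"linear": [0.1,1.6,0],"delta_rot": [0,0,9],"grip": 5},{"linear": [0.2,2.3,0],"delta_rot": [0,0,12],"grip": 5}]'

```text
time: 13.15
eef_pos: [0.4755, -0.0202, 0.0796]
tool_rot: [[-0.959, 0.284, 0.001], [0.284, 0.959, -0.002], [-0.002, -0.001, -1.0]]
force: [0.0, -3.5, 4.8]
grip_width: 0.0134
grasp_force: 60.0
```

Run:
```python
from h import *
st();step(12)
```

```text
t 13.15 p [ 0.4755 -0.0202  0.0796] yaw -16.515203534939612 tilt [ 0.0012 -0.0017 -1.    ] F [ 0.0121 -3.453   4.7928] T [-0.8474  0.0104  0.5713] w 0.013393438795250895 gf 60.00014397315681 q [-1.2293  0.3198  1.3577  2.0876 -0.3685  1.0143  1.6007]
feed lin per deg [ 0.0985  0.2236 -0.0004] ; total [ 1.1816  2.6835 -0.0053] toolF [-1.0008 -3.3132 -4.7871] Tz 0.5713249788727812
```

Call:
arm_command --targets '[{"linear": [0.2,0.3,0],"delta_rot": [0,0,3],"grip": 5},{"linear": [0.5,0.9,0],"delta_rot": [0,0,6],"grip": 5},{"linear": [0.7,1.5,0],"delta_rot": [0,0,9],"grip": 5},{"linear": [1.0,2.2,0],"delta_rot": [0,0,12],"grip": 5}]'

```text
time: 13.48
eef_pos: [0.475, -0.0178, 0.0796]
tool_rot: [[-0.879, 0.477, 0.001], [0.477, 0.879, -0.002], [-0.002, -0.001, -1.0]]
force: [-0.6, -3.8, 5.4]
grip_width: 0.0138
grasp_force: 60.0
```

Run:
```python
from h import *
st();step(12);print(np.array(manip.observe()['joint_torque']))
```

```text
t 13.4833 p [ 0.475  -0.0178  0.0796] yaw -28.514007972912275 tilt [ 0.001  -0.0017 -1.    ] F [-0.5661 -3.8247  5.4024] T [-0.927   0.1565  0.615 ] w 0.01375456531312977 gf 60.000611739233136 q [-1.2386  0.323   1.3639  2.0886 -0.3724  1.0154  1.3903]
feed lin per deg [ 0.1428  0.1983 -0.0004] ; total [ 1.7137  2.3792 -0.0052] toolF [-1.3371 -3.6364 -5.3966] Tz 0.6150008685994335
[ -1.0238 -22.638    9.3161 -30.886   -1.5386   0.3424   0.7507]
```

Call:
arm_command --targets '[{"linear": [0.3,0.1,0],"delta_rot": [0,0,3],"grip": 5},{"linear": [0.7,0.5,0],"delta_rot": [0,0,6],"grip": 5},{"linear": [1.1,1.0,0],"delta_rot": [0,0,9],"grip": 5},{"linear": [1.5,1.5,0],"delta_rot": [0,0,12],"grip": 5}]'

```text
time: 13.82
eef_pos: [0.4744, -0.0156, 0.0795]
tool_rot: [[-0.76, 0.649, 0.001], [0.649, 0.76, -0.001], [-0.002, -0.001, -1.0]]
force: [-0.6, -2.5, 6.3]
grip_width: 0.0136
grasp_force: 60.0
```

Run:
```python
from h import *
st();step(9);print(np.array(manip.observe()['joint_torque']))
```

```text
t 13.8167 p [ 0.4744 -0.0156  0.0795] yaw -40.50370528683549 tilt [ 0.0008 -0.0014 -1.    ] F [-0.5838 -2.513   6.2588] T [-0.7416  0.1795  0.5571] w 0.013592218718718683 gf 60.000647669658065 q [-1.247   0.3228  1.368   2.0901 -0.3727  1.0155  1.1771]
feed lin per deg [ 0.1809  0.1643 -0.0004] ; total [ 1.6279  1.4785 -0.0033] toolF [-1.1977 -2.2935 -6.2557] Tz 0.5570554412491532
[ -0.6421 -22.2699   9.6931 -30.8243  -1.3127   0.161    0.7361]
```

Call:
arm_command --targets '[{"linear": [0.5,0.2,0],"delta_rot": [0,0,3],"grip": 5},{"linear": [0.9,0.6,0],"delta_rot": [0,0,6],"grip": 5},{"linear": [1.4,0.9,0],"delta_rot": [0,0,9],"grip": 5},{"linear": [1.4,0.9,0],"delta_rot": [0,0,9],"grip": 5}]'

```text
time: 14.15
eef_pos: [0.4738, -0.0138, 0.0795]
tool_rot: [[-0.649, 0.761, 0.001], [0.761, 0.649, -0.001], [-0.001, -0.0, -1.0]]
force: [-1.0, -2.1, 6.5]
grip_width: 0.0141
grasp_force: 60.0
```

Run:
```python
from h import *
st();step(9);print(np.array(manip.observe()['joint_torque'])[6])
im=snap('wrist','w7.png');np.save('w7.npy',im)
cv2.imwrite('pics/w7b.png',cv2.resize(im[:,:,::-1],(800,600),interpolation=cv2.INTER_CUBIC))
```

```text
t 14.15 p [ 0.4738 -0.0138  0.0795] yaw -49.54655395228707 tilt [ 0.0006 -0.0011 -1.    ] F [-0.9831 -2.076   6.4716] T [-0.6346  0.2383  0.5151] w 0.014070981883996277 gf 60.00344702973962 q [-1.2532  0.3215  1.3701  2.0913 -0.3718  1.0154  1.015 ]
feed lin per deg [ 0.2045  0.1338 -0.0003] ; total [ 1.8401  1.2043 -0.0026] toolF [-0.9499 -2.0964 -6.47  ] Tz 0.5150634074708149
-1.7489739507436752
```

View pics/w7b.png

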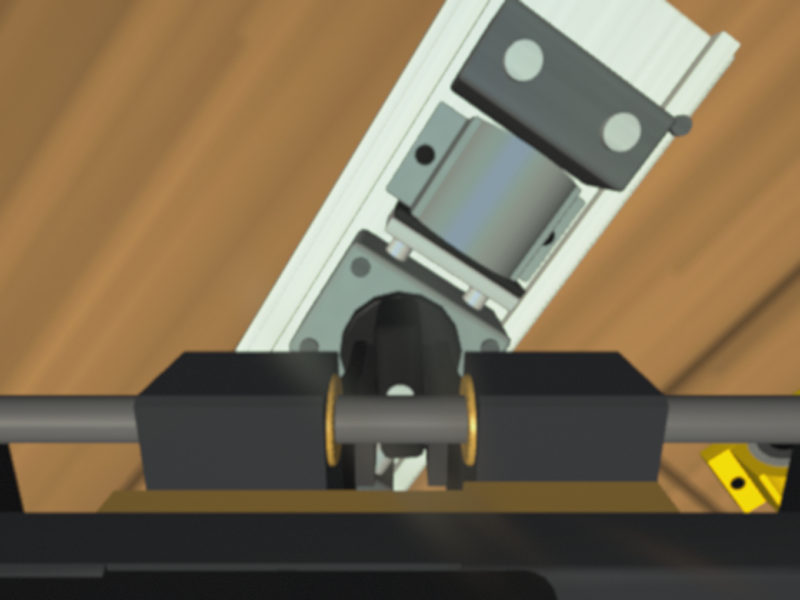

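The pad now reaches the housing, with a small gap left between the foot corner at (450,103) and the stop at (455,92). I feed on in smaller steps.

Call:
arm_command --targets '[{"linear": [0.4,0.1,0],"delta_rot": [0,0,2],"grip": 5},{"linear": [0.8,0.2,0],"delta_rot": [0,0,4],"grip": 5},{"linear": [1.2,0.4,0],"delta_rot": [0,0,6],"grip": 5},{"linear": [1.6,0.6,0],"delta_rot": [0,0,8],"grip": 5}]'

```text
time: 14.53
eef_pos: [0.4733, -0.0122, 0.0795]
tool_rot: [[-0.538, 0.843, 0.001], [0.843, 0.538, -0.001], [-0.001, 0.0, -1.0]]
force: [-1.0, -2.1, 6.0]
grip_width: 0.0135
grasp_force: 60.0
```

Run:
```python
from h import *
st();step(6);print(np.array(manip.observe()['joint_torque'])[6])
```

```text
t 14.5333 p [ 0.4733 -0.0122  0.0795] yaw -57.449374020587925 tilt [ 0.0007 -0.0011 -1.    ] F [-0.9881 -2.0752  5.9899] T [-0.6134  0.2182  0.6327] w 0.013513256096131378 gf 60.001443810760975 q [-1.2591  0.3191  1.3717  2.0927 -0.3693  1.0146  0.8717]
feed lin per deg [ 0.2209  0.1044 -0.0003] ; total [ 1.3254  0.6266 -0.0017] toolF [-1.2253 -1.9493 -5.9884] Tz 0.6327189500317765
0.29355299659073353
```

Call:
arm_command --targets '[{"linear": [0.4,0.1,0],"delta_rot": [0,0,2],"grip": 5},{"linear": [0.8,0.1,0],"delta_rot": [0,0,4],"grip": 5}]'

```text
time: 14.7
eef_pos: [0.473, -0.0114, 0.0795]
tool_rot: [[-0.478, 0.878, 0.001], [0.878, 0.478, -0.001], [-0.001, 0.0, -1.0]]
force: [0.1, -2.3, 5.8]
grip_width: 0.0136
grasp_force: 60.0
```

Call:
arm_command --targets '[{"linear": [0.4,0.1,0],"delta_rot": [0,0,2],"grip": 5}]'

```text
time: 14.78
eef_pos: [0.4729, -0.011, 0.0796]
tool_rot: [[-0.447, 0.895, 0.001], [0.895, 0.447, -0.001], [-0.001, 0.0, -1.0]]
force: [-0.4, -2.0, 6.2]
grip_width: 0.0136
grasp_force: 60.0
```

Run:
```python
from h import *
st();step(6)
```

```text
t 14.7833 p [ 0.4729 -0.011   0.0796] yaw -63.44708089090233 tilt [ 0.0007 -0.001  -1.    ] F [-0.354  -2.0222  6.2381] T [-0.5207  0.2156  0.6167] w 0.01355799543329403 gf 60.00135459937155 q [-1.2635  0.3169  1.3726  2.0937 -0.3671  1.014   0.7627]
feed lin per deg [ 0.2306  0.0808 -0.0003] ; total [ 1.3837  0.4846 -0.0015] toolF [-1.658  -1.2192 -6.2364] Tz 0.6167326490025752
```

Call:
arm_command --targets '[{"linear": [0.4,0.1,0],"delta_rot": [0,0,2],"grip": 5},{"linear": [0.8,0.1,0],"delta_rot": [0,0,4],"grip": 5}]'

```text
time: 14.95
eef_pos: [0.4726, -0.0101, 0.0796]
tool_rot: [[-0.384, 0.924, 0.001], [0.924, 0.384, -0.001], [-0.001, 0.0, -1.0]]
force: [-0.2, -1.4, 6.2]
grip_width: 0.0134
grasp_force: 60.0
```

Run:
```python
from h import *
st();step(4)
```

```text
t 14.95 p [ 0.4726 -0.0101  0.0796] yaw -67.445152114482 tilt [ 0.0007 -0.0009 -1.    ] F [-0.2234 -1.4409  6.1686] T [-0.4169  0.2739  0.637 ] w 0.013402992398612474 gf 60.00133470632136 q [-1.2663  0.3157  1.3732  2.0943 -0.3658  1.0137  0.6901]
feed lin per deg [ 0.2357  0.0645 -0.0002] ; total [ 0.9427  0.258  -0.0009] toolF [-1.2516 -0.7573 -6.1674] Tz 0.6369503864865704
```

Call:
arm_command --targets '[{"linear": [0.4,0.1,0],"delta_rot": [0,0,2],"grip": 5},{"linear": [0.8,0.1,0],"delta_rot": [0,0,4],"grip": 5}]'

```text
time: 15.12
eef_pos: [0.4723, -0.0093, 0.0795]
tool_rot: [[-0.318, 0.948, 0.001], [0.948, 0.318, -0.001], [-0.001, 0.0, -1.0]]
force: [-0.7, -1.4, 6.6]
grip_width: 0.0134
grasp_force: 60.0
```

Run:
```python
from h import *
st();step(4)
```

```text
t 15.1167 p [ 0.4723 -0.0093  0.0795] yaw -71.44161361044104 tilt [ 0.0006 -0.0008 -1.    ] F [-0.7326 -1.3541  6.6482] T [-0.3935  0.3009  0.5664] w 0.013432890192385714 gf 60.001601139083505 q [-1.269   0.3147  1.3737  2.0948 -0.3648  1.0135  0.6178]
feed lin per deg [ 0.2396  0.0479 -0.0002] ; total [ 0.9584  0.1917 -0.0008] toolF [-1.0567 -1.1236 -6.6475] Tz 0.5663614535041951
```

Call:
arm_command --targets '[{"linear": [0.5,0.1,0],"delta_rot": [0,0,2],"grip": 5},{"linear": [0.9,0.1,0],"delta_rot": [0,0,4],"grip": 5}]'

```text
time: 15.28
eef_pos: [0.4721, -0.0084, 0.0795]
tool_rot: [[-0.251, 0.968, 0.0], [0.968, 0.251, -0.001], [-0.001, 0.0, -1.0]]
force: [-1.4, -1.4, 7.7]
grip_width: 0.0135
grasp_force: 60.0
```

Run:
```python
from h import *
step(4)
```

```text
feed lin per deg [ 0.2424  0.0311 -0.0002] ; total [ 0.9694  0.1243 -0.0008] toolF [-1.0561 -1.6747 -7.6985] Tz 0.6723780883326699
```

Call:
arm_command --targets '[{"linear": [0.5,0,0],"delta_rot": [0,0,2],"grip": 5},{"linear": [0.9,0,0],"delta_rot": [0,0,4],"grip": 5}]'

```text
time: 15.45
eef_pos: [0.4718, -0.0076, 0.0795]
tool_rot: [[-0.183, 0.983, 0.0], [0.983, 0.183, -0.001], [-0.001, 0.0, -1.0]]
force: [-1.0, -1.5, 7.1]
grip_width: 0.0137
grasp_force: 60.0
```

Run:
```python
from h import *
st();step(4)
im=snap('wrist','w8.png')
cv2.imwrite('pics/w8b.png',cv2.resize(im[0:270,180:540,::-1],(800,600),interpolation=cv2.INTER_CUBIC))
```

```text
t 15.45 p [ 0.4718 -0.0076  0.0795] yaw -79.4334416911049 tilt [ 0.0004 -0.0008 -1.    ] F [-1.017  -1.4864  7.0882] T [-0.4114  0.3816  0.6937] w 0.013678730110522412 gf 60.00249973498285 q [-1.2746  0.3126  1.3746  2.0958 -0.3625  1.013   0.4727]
feed lin per deg [ 0.2439  0.0141 -0.0002] ; total [ 0.9757  0.0565 -0.0008] toolF [-1.2809 -1.2708 -7.0874] Tz 0.6937234898179968
```

View pics/w8b.png

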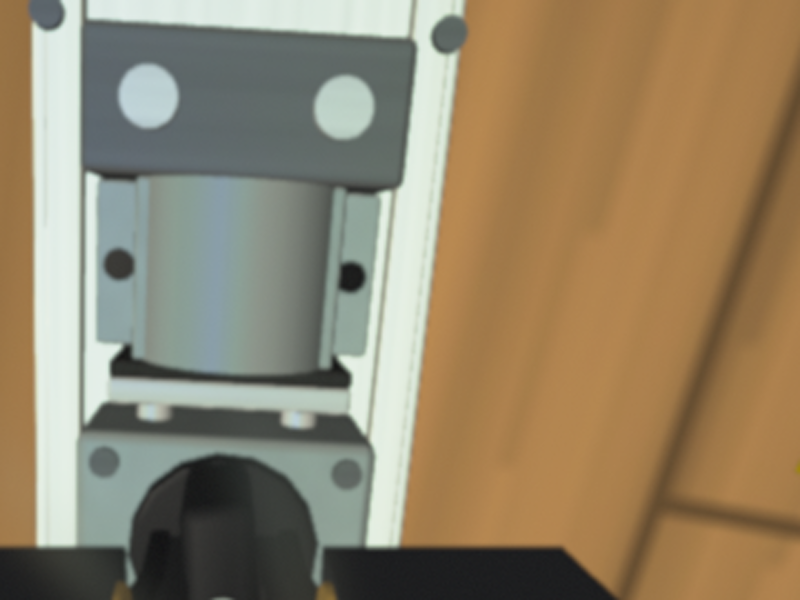

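Call:
arm_command --targets '[{"linear": [0.3,0,0],"delta_rot": [0,0,1],"grip": 5}]'

```text
time: 15.58
eef_pos: [0.4718, -0.0073, 0.0795]
tool_rot: [[-0.168, 0.986, 0.0], [0.986, 0.168, -0.001], [-0.001, 0.0, -1.0]]
force: [-0.6, -1.7, 7.8]
grip_width: 0.0134
grasp_force: 60.0
```

```bash
python3 -c "
from h import *;step(1)"
```

```text
feed lin per deg [ 0.2441  0.0102 -0.0002] ; total [ 0.2441  0.0102 -0.0002] toolF [-1.5543 -0.9156 -7.7631] Tz 0.7309233612002288
```

Call:
arm_command --targets '[{"linear": [0.2,0,0],"delta_rot": [0,0,1],"grip": 5}]'

```text
time: 15.67
eef_pos: [0.4717, -0.0071, 0.0795]
tool_rot: [[-0.15, 0.989, 0.0], [0.989, 0.15, -0.001], [-0.001, 0.0, -1.0]]
force: [-1.6, -2.2, 8.7]
grip_width: 0.0134
grasp_force: 60.0
```

```bash
python3 -c "
from h import *;step(1)"
```

```text
feed lin per deg [ 0.2443  0.0059 -0.0002] ; total [ 0.2443  0.0059 -0.0002] toolF [-1.939  -1.9257 -8.6752] Tz 0.7600746218831077
```

Call:
arm_command --targets '[{"linear": [0.2,0,0],"delta_rot": [0,0,1],"grip": 5}]'

```text
time: 15.75
eef_pos: [0.4716, -0.0069, 0.0795]
tool_rot: [[-0.133, 0.991, 0.0], [0.991, 0.133, -0.001], [-0.001, 0.0, -1.0]]
force: [-2.3, -1.4, 7.1]
grip_width: 0.0133
grasp_force: 60.0
```

```bash
python3 -c "
from h import *;st();step(1)"
```

```text
t 15.75 p [ 0.4716 -0.0069  0.0795] yaw -82.38195981286741 tilt [ 0.0002 -0.0009 -1.    ] F [-2.2977 -1.4029  7.0905] T [-0.431   0.5202  0.7037] w 0.013318388731665845 gf 60.002923579886556 q [-1.2766  0.3121  1.375   2.0962 -0.3619  1.0129  0.4194]
feed lin per deg [ 0.2443  0.0016 -0.0002] ; total [ 0.2443  0.0016 -0.0002] toolF [-1.0927 -2.4628 -7.0897] Tz 0.7036989515472114
```

Call:
arm_command --targets '[{"linear": [0.2,0,0],"delta_rot": [0,0,1],"grip": 5}]'

```text
time: 15.83
eef_pos: [0.4716, -0.0067, 0.0795]
tool_rot: [[-0.115, 0.993, 0.0], [0.993, 0.115, -0.001], [-0.001, 0.0, -1.0]]
force: [-1.6, -1.4, 8.2]
grip_width: 0.0137
grasp_force: 60.0
```

```bash
python3 -c "
from h import *;st();step(1)"
```

```text
t 15.8333 p [ 0.4716 -0.0067  0.0795] yaw -83.37881567549796 tilt [ 0.0002 -0.0009 -1.    ] F [-1.5742 -1.3558  8.2142] T [-0.5213  0.5466  0.7695] w 0.01372709101907801 gf 60.003050370141864 q [-1.2771  0.312   1.375   2.0962 -0.3618  1.0129  0.4015]
feed lin per deg [ 0.2443 -0.0027 -0.0002] ; total [ 0.2443 -0.0027 -0.0002] toolF [-1.1725 -1.7193 -8.2133] Tz 0.7695416696021831
```

The torque has risen by about 0.17 N·m over friction, which is about 12 N of clamping force. I release and retreat.

Call:
arm_command --targets '[{"linear": [0,0,0],"delta_rot": [0,0,0],"grip": 20},{"linear": [0,0,0],"delta_rot": [0,0,0],"grip": 34},{"linear": [0,0,0],"delta_rot": [0,0,0],"grip": 34},{"linear": [0,0,-15],"delta_rot": [0,0,0],"grip": 34},{"linear": [0,0,-50],"delta_rot": [0,0,0],"grip": 34},{"linear": [0,0,-90],"delta_rot": [0,0,0],"grip": 34},{"linear": [0,0,-120],"delta_rot": [0,0,0],"grip": 34},{"linear": [0,0,-120],"delta_rot": [0,0,0],"grip": 34}]'

```text
time: 16.5
eef_pos: [0.4701, -0.0054, 0.199]
tool_rot: [[-0.117, 0.993, -0.001], [0.993, 0.117, 0.001], [0.001, -0.001, -1.0]]
force: [1.2, 1.6, -2.0]
grip_width: 0.0341
grasp_force: 0.0
```

Run:
```python
from h import *
st(); im=snap('wrist','w9.png')
cv2.imwrite('pics/w9b.png',cv2.resize(im[30:270,120:440,::-1],(800,600),interpolation=cv2.INTER_CUBIC))
```

```text
t 16.5 p [ 0.4701 -0.0054  0.199 ] yaw -83.27477717642908 tilt [-0.0011  0.0011 -1.    ] F [ 1.2309  1.5907 -1.9924] T [ 0.0764  0.0026 -0.005 ] w 0.03407925557151392 gf 0.0 q [-1.3737 -0.2181  1.1872  1.9573  0.21    1.2742 -0.1399]
```

View pics/w9b.png

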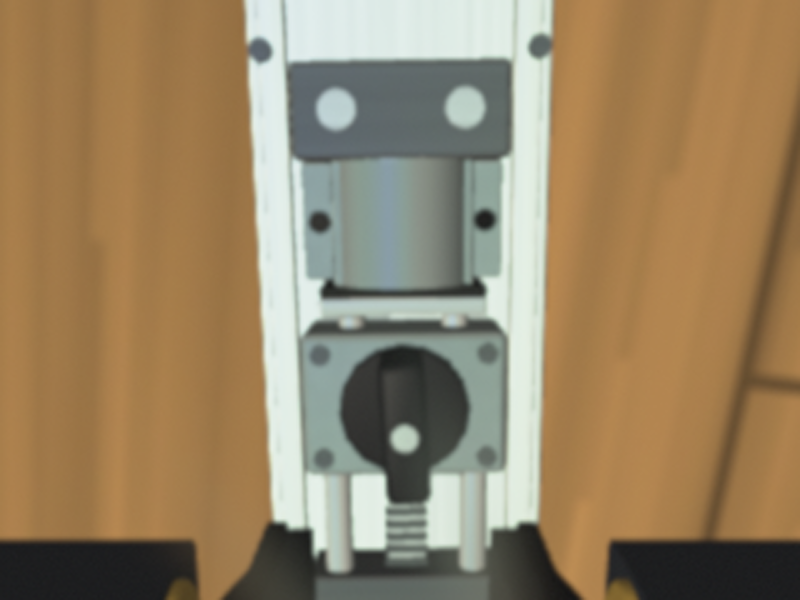

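The housing stands square between the pad (row 295) and the stop (row 155), and the fingers are clear. I hand it in.

```bash
python3 -c "
from plant import manip;print(manip.hand_in())"
```

```text
the job is handed in; nothing more can be done
None
```

The housing stands on its feet in the clamp, held against the end stop at about 12 N as estimated from the rise in knob torque, with the knob released; the job is handed in at about 17 s, and no verdict was returned.

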